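# Bypass plug out, bay cover held shut for the self-test

### The arm

A 6-joint arm with a two-finger parallel gripper is mounted at the origin on the work surface. World frame = base frame: x ahead of the robot, y to its left, z up, the work surface at z = 0. Lengths are in m, angles in rad, forces in N, time in s.
With the tool pointing down it reaches from about 0.35 to 0.85 m from the base axis. Payload 8.1 kg.
Tool frame: the origin (TCP) lies at the very end of the fingers, on their centre line; the grasp point (between the pads) lies 19 mm behind it (grip_point_offset is the distance from the TCP to the grasp point, in m); z points along the fingers, y is the line along which they close (so a half turn about z gives the same grasp; the last joint's range is limited). The gripper opens to 85 mm and grips with 20 to 120 N. Pads are 22 mm wide; open, the fingers measure 114 mm over their backs; the gripper's body (76 mm by 85 mm) begins 54 mm behind the grasp point. The pads swing forward as they close: fully open they stand 13 mm farther back than shut.
Start: joints at [-0.085, 0.13, 1.488, -0, 1.523, -0.085], TCP at [0.6, 0, 0.231] pointing down, gripper open.
Joint ranges: [-2.96, 2.96], [-0.89, 2.26], [0.02, 2.5], [-1.34, 4.48], [0, 2.73], [-2.66, 2.66]. Speed limits (rad/s): [2.39, 2.39, 2.79, 3.14, 3.14, 3.14].

### API

Orientations are given as a unit quaternion [x, y, z, w].
In Python, from bench import get_obs, get_image, camera_info, hand_in, grip_point_offset gives the robot as it stands. The module is installed in compiled form; this text tells all that it offers.
- The arm moves only by the tool arm_command, never from a script. Its argument "increments" is one flat list of numbers, 5 for each row, row after row: the closure in counts, from 0 (fully open) to 255 (shut), then the shift along the tool's x, y, z in mm, then the turn about the tool's z in degrees. In form: [grip, dx, dy, dz, spin, grip, dx, dy, dz, spin, ...]. A call has 1 to 20 rows; each row is the pose to reach, as a shift and turn from the pose commanded when the call began, along the tool's axes at that moment; what a row does not reach only later rows make up. A row lasts 1/10 s, in which the tool goes at most 50 mm and 8.59 degrees, less where a joint would pass 70% of its speed; a pose out of reach is approached as far as the arm can. A call with a gripper value outside its range is refused whole. The fingers move at their own pace and stop on an object; "newtons" is the grip in N (left out, the last holds). Time passes only in rows, so rows that repeat a pose let the fingers close. It gives the time, the measured TCP pose, the force, the opening and the grip force at its end, in the units of the state.
- get_obs(): the state, without advancing time (a new reading comes with each control period).
- get_image(name): name is "scene" or "side" or "wrist"; returns the picture (420x560x3 uint8, red, green, blue); there is no depth.
- camera_info(name): a dict with "camera_matrix" (3x3 intrinsics, pixels), "R" (3x3) and "t" (3): a world point X has camera coordinates R X + t. Camera axes: x right, y down, z forward; pixel columns grow to the right and rows downward; lengths in m; the calibration is good to about 2 mm. A picture is of the moment at which its call begins: read the wrist's pose just before it. camera_info takes no time and is no camera call; for the wrist camera it gives the pose at the moment of the call.
- hand_in(): hands the job in; it is judged then, once.
The state is a dict: "clock": time; "q": joint angles; "joint_velocities": joint speeds; "tau": joint torques, N m; "ee_pos": TCP position; "ee_rot": TCP orientation; "wrist_force": force on the tool from outside, world axes, zero at the start; "moment": the same for the moment, N m; "opening": opening from 0.0 (shut) to 1.0 (fully open); "gripper_force": force on a finger pad.
Only numpy, scipy, OpenCV 4.12 (cv2) and the standard library are available. Lean on these libraries where they do the work, as an engineer would, in place of code of your own. Each camera call takes 0.05 s, during which the arm holds its last target. There are 200 camera calls.

### The job

First pull the bypass plug (the tall one) straight up out of its service port on the freezing station and put it in the steel tray. Then turn the black wing of the quarter-turn fastener on the bay cover until it lines up with the two index marks, so that its crossbar can pass the slot below, and press the cover fully home against its frame, leaving the fastener lined up and not turned on into lock. Finish while still holding the cover pressed home, because I am about to run the self-test and the springy seal would lift it; leave the blanking cap, the pieces on the freezing plate, the timer and the slide box where they are.

Things in the scene. Friction and masses are not known exactly. Their poses are not given: they have to be found in the camera images.
- station: Freezing station: low white box with steel deck, 300 (its x) by 360 mm (its y), deck 100 mm above the bench, fixed. Origin: centre of underside; x away from the robot, y left. On the deck, in its frame (mm): two ports, grey blocks 34 x 46, 20 tall, at x -110, y 55 and 125; bay cover over x -62..110, y -170..10; freezing plate at x -30..125, y 30..170 with stubs and extractor on it.
- plug_grip (a point): Bypass plug, upright in one of the two ports: black hood 15 (its x) by 34 (its y) by 38 mm high, about 60 g. This point: centre of the hood, 35 mm above the tongue's foot, 139 mm above the bench at the start, axes as the station's. Its tongue goes 16 mm into the port, held by two sprung detent balls; a straight upward pull of about 8 N frees it within 10 mm; clear after 16 mm.
- cap: Blanking cap in the other port, to be left in: flat grey lid 22 x 36 mm, 6 mm high (top 126 mm above the bench), on a tongue like the plug's. Origin: foot of its tongue, 104 mm above the bench.
- tray: Open steel tray on the bench, left or right of the station: 180 (its x) by 120 mm (its y), 26 mm high, walls and floor 3 mm, 0.5 kg, loose. Origin: centre of its underside.
- cover (a joint): Angle of the white bay cover (171 x 180 x 5 mm, hinged on its far edge), rad: 0 = home on its frame, growing as it lifts; 0.01 is 1.7 mm at the near edge. Starts near 0.057, propped by the fastener's crossbar, and cannot sink below 0.05 until that is lined up; then it rests on the springy seal at about 0.026. About 9 N down at the fastener or near edge bring it to 0; let go, it rises.
- cover_front (a point): Point on the cover's upper face, middle of its near edge, 7 mm in from the rim, 19 mm nearer the robot than the fastener's axis; 113 mm above the bench when the cover is home.
- quarter_turn (a joint): Angle of the quarter-turn fastener, rad, growing anticlockwise seen from above. At 0, and equally at 3.14, wing and crossbar are lined up with index marks and slot (along the station's y); within about 0.18 rad of that the crossbar passes. It turns either way from -3.3 to 6.5, stays where it is left (friction 0.04 N m) and starts between 0.5 and 2.64.
- wing (a point): Centre of the fastener's wing: upright black bar 36 mm long (along this point's y), 10 mm thick (its x), 25 mm high, on a round boss near the cover's near edge; turns with the fastener. The centre is 16.5 mm above the cover's upper face, the wing's top 29 mm above it. The steel crossbar (22 mm) under the cover is parallel to the wing.
- slot (a point): Slot in the frame's bracket under the cover, on the fastener's axis, given at the height of the cover's upper face when home (113 mm above the bench). Axes of the station: the slot and the two black index marks on the cover (14 mm long, 25 to 39 mm from the axis) run along its y.
- stub_a: Steel specimen stub, 30 mm across, 19 mm high, on the freezing plate; bystander. Origin: centre of its underside.
- stub_b: A second such stub on the freezing plate; bystander.
- extractor: Brass heat extractor, 36 mm across, 50 mm high, on the freezing plate; bystander. Origin: centre of its underside.
- timer: White bench timer, 60 x 75 mm, 59 mm high, on the bench near the robot on the right; bystander. Origin: centre of its underside.
- slide_box: Closed slide box 172 x 92 mm, 34 mm high, on the bench on the side where the tray is not; bystander. Origin: centre of its underside.

How it is judged:
By the outcome, as a careful person would: the job done as asked, in the order asked, and still so for the second after the job is handed in, while the arm keeps its last pose, push and grip.
It also fails if it takes over 51 s, if anything falls off the work surface, if the arm or the gripper's body presses on something with over 40 N, if the wrist force passes 120 N, or if a joint passes its speed limit or range.

## Working session

There is one attempt and no reset: what is moved stays moved. The work goes in short steps, Python scripts to look and compute and a tool call to move; the robot and the scene stay as the last step left them, time stands still between calls to the robot, and variables do not carry over. Pictures are saved under pics/ and viewed, at most 10 in all, crops included, and the job is handed in when it is done.

Besides the shell and the picture viewer there is one more tool, called after "Request:" in YAML: its name, and indented under it one key for each argument. arm_command: Moves the arm, as the interface text tells. Its arguments: {"type":"object","properties":{"increments":{"type":"array"},"newtons":{"type":"number"}},"required":["increments"]}

```bash
mkdir -p pics; cat > h.py <<'E'
import numpy as np, cv2
from bench import *
def ray(info,u,v,z):
    K,R,t=map(np.array,(info["camera_matrix"],info["R"],info["t"]))
    c=-R.T@t; d=R.T@np.linalg.inv(K)@np.array([u,v,1.]); return c+d*(z-c[2])/d[2]
def proj(info,X):
    K,R,t=map(np.array,(info["camera_matrix"],info["R"],info["t"]))
    p=K@(R@np.array(X)+t); return p[:2]/p[2]
def save(n,f):
    i=camera_info(n); im=get_image(n); cv2.imwrite(f"pics/{f}.png",im[:,:,::-1]); np.save(f"pics/{f}.npy",i,allow_pickle=True); return i,im
def load(f): return np.load(f"pics/{f}.npy",allow_pickle=True).item(), cv2.imread(f"pics/{f}.png")
E
python3 - <<'E'
from h import *
o=get_obs();print(o["clock"],o["ee_pos"],o["ee_rot"],o["wrist_force"],grip_point_offset if not callable(grip_point_offset) else grip_point_offset())
for n in("scene","side","wrist"):
    i,im=save(n,n+"0");print(n,-np.array(i["R"]).T@i["t"],np.array(i["R"])[2],i["camera_matrix"][0][0])
E
```

```text
0.0 [5.99444355e-01 6.87966154e-05 2.30232634e-01] [ 7.07099548e-01  7.07113405e-01 -5.92781432e-04 -7.13429898e-04] [ 0.00227996 -0.9373088  -0.45867156] 0.0187
scene [1.10753544 0.30625058 1.03155179] [-0.52499805 -0.25756792 -0.81119407] 441.58244069353526
side [0.05212949 0.86456611 0.75515864] [ 0.3701623  -0.75727138 -0.53807056] 427.2666534336271
wrist [0.59922894 0.08201478 0.37411089] [-0.00293429 -0.3193788  -0.94762259] 302.0010518519788
```

View pics/scene0.png

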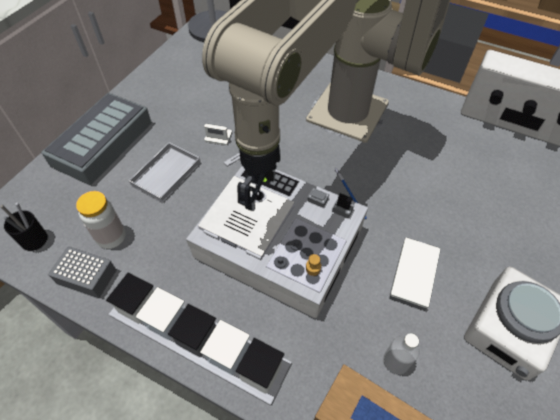

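View pics/wrist0.png

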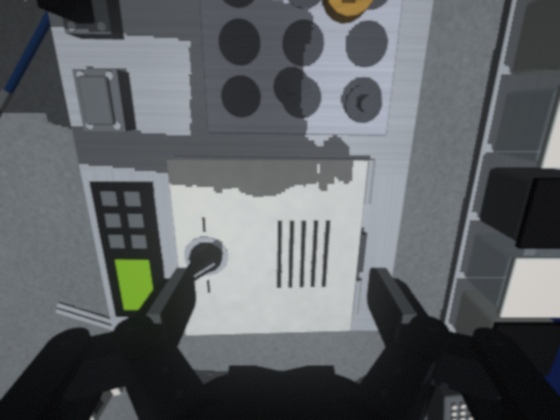

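The scene view shows the station with the tall plug at about (345,200), the tray at (165,172), the timer at (217,133) and the slide box at (415,272). The wrist view shows the plug cut off at (65,5), the cap at (97,97), the index marks at (204,224) and (209,286), and the fastener at about (206,257).

```bash
python3 - <<'E'
from h import *
i,im=load("wrist0")
for n,u,v,z in[("cap",97,97,.126),("mark+",204,224,.122),("mark-",208.5,286,.122),("coverNL",168,160,.123),("coverNR",187,334,.123),("coverFL",370,158,.113),("coverFR",352,331,.113),("plugport",97,10,.12)]:
    print(n,ray(i,u,v,z).round(4))
s,sm=load("scene0")
for n,p in [("tray",[(132,178),(165,146),(199,160),(168,197)])]:
    for u,v in p: print(n,ray(s,u,v,.026).round(3))
print("plugtop",ray(s,345,198,.158))
a=cv2.resize(sm[110:290,120:400],None,fx=2.8,fy=2.8,interpolation=cv2.INTER_CUBIC);cv2.imwrite("pics/c1.png",a)
E
```

```text
cap [0.4564 0.0893 0.126 ]
mark+ [ 0.5294 -0.0175  0.122 ]
mark- [ 0.5285 -0.0817  0.122 ]
coverNL [0.5043 0.0401 0.123 ]
coverNR [ 0.5024 -0.1378  0.123 ]
coverFL [0.6752 0.0402 0.113 ]
coverFR [ 0.6733 -0.1422  0.113 ]
plugport [0.4645 0.1489 0.12  ]
tray [ 0.581 -0.44   0.026]
tray [ 0.433 -0.43   0.026]
tray [ 0.433 -0.305  0.026]
tray [ 0.589 -0.307  0.026]
plugtop [0.46018741 0.1607035  0.158     ]
```

View pics/c1.png

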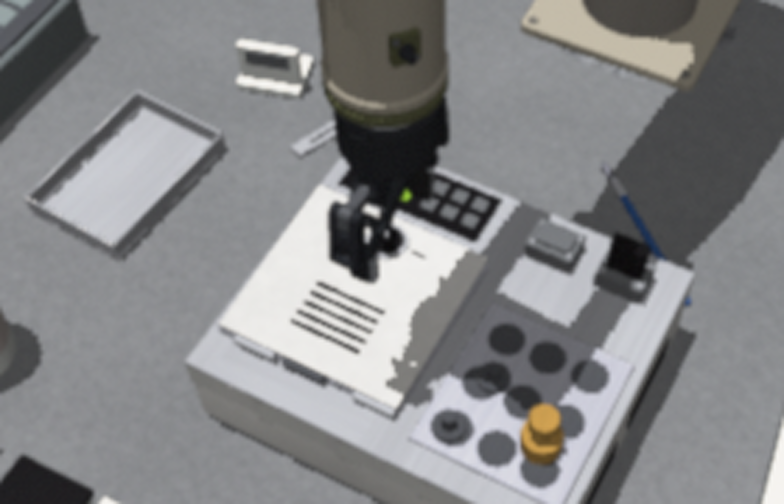

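View pics/side0.png

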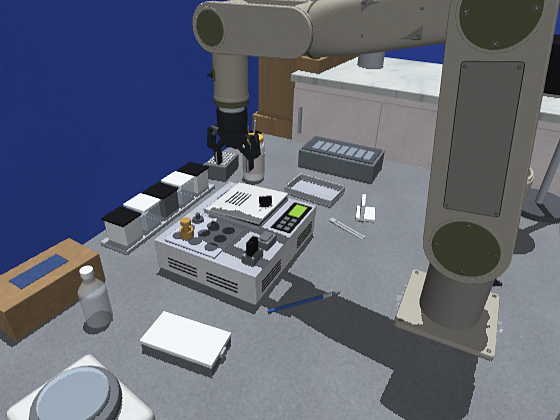

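Station yaw is about -0.012 rad. The sizes fit: the cover measures 171 x 180, and the cap-to-fastener offset agrees to 3 mm. From the cap, the plug is at about (0.457, 0.159), and the scene ray gives (0.460, 0.161). Next I move part way and look from closer.

Request:
arm_command:
  increments: [100,20,-47,0,0,100,40,-95,0,0,100,60,-142,0,0,100,60,-142,0,0,100,60,-142,0,0]
  newtons: 40

```text
clock: 0.65
ee_pos: [0.4571, 0.0605, 0.2313]
ee_rot: [0.707, 0.708, 0.0, 0.0]
wrist_force: [-0.5, -0.5, 0.5]
opening: 0.607
gripper_force: 0.0
```

```bash
python3 - <<'E'
from h import *
o=get_obs();print(o["clock"],o["ee_pos"],o["opening"],abs(o["joint_velocities"]).max() if hasattr(o["joint_velocities"],'max') else 0)
i,im=save("wrist","w1")
print("expect plug top",proj(i,[.457,.159,.158]),"cap",proj(i,[.4564,.0893,.126]),"axis",proj(i,[.529,-.048,.122]))
E
```

```text
0.65 [0.45714152 0.06054116 0.23134356] 0.6067590076905605 0.061899851683097445
expect plug top [282.10648571  80.62550028] cap [281.09339651 173.85853448] axis [353.84672068 308.84493421]
```

View pics/w1.png

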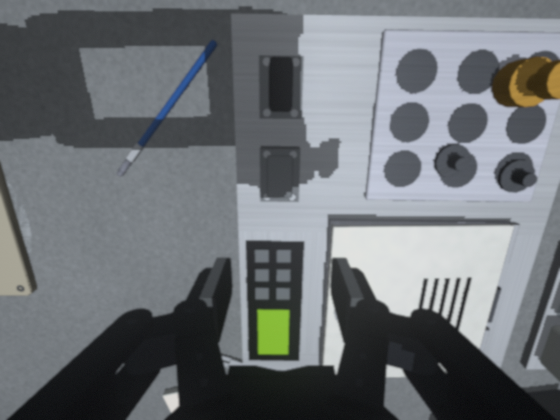

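The plug's hood shows at (281,82) and the cap at (280,174), both where expected. Next I go over the plug, down, and grip.

Request:
arm_command:
  increments: [100,49,0,0,0,100,97,0,0,0,100,97,0,0,0,100,97,0,40,0,100,97,0,80,0,100,97,0,107,0,100,97,0,107,0,255,97,0,107,0,255,97,0,107,0,255,97,0,107,0,255,97,0,107,0,255,97,0,107,0]
  newtons: 60

```text
clock: 1.9
ee_pos: [0.4581, 0.1572, 0.1269]
ee_rot: [0.707, 0.707, 0.0, -0.0]
wrist_force: [-10.3, -0.8, 10.3]
opening: 0.162
gripper_force: 59.3
```

Request:
arm_command:
  increments: [255,0,0,-4,0,255,0,0,-8,0,255,0,0,-12,0,255,0,0,-18,0,255,0,0,-26,0,255,0,0,-40,0,255,0,0,-60,0,255,0,0,-85,0,255,0,0,-85,0]

```text
clock: 2.8
ee_pos: [0.461, 0.1576, 0.2151]
ee_rot: [0.707, 0.707, 0.004, 0.002]
wrist_force: [0.7, -0.1, -0.5]
opening: 0.167
gripper_force: 60.6
```

```bash
python3 - <<'E'
from h import *
o=get_obs();print(o["clock"],o["ee_pos"],o["opening"],o["gripper_force"],o["wrist_force"])
i,im=save("side","s1")
cv2.imwrite("pics/s1c.png",cv2.resize(im[120:320,160:400,::-1],None,fx=2.5,fy=2.5))
E
```

```text
2.8 [0.46096259 0.15764333 0.21507643] 0.16693100280042159 60.570112466812134 [ 0.71478939 -0.11002132 -0.49656261]
```

View pics/s1c.png

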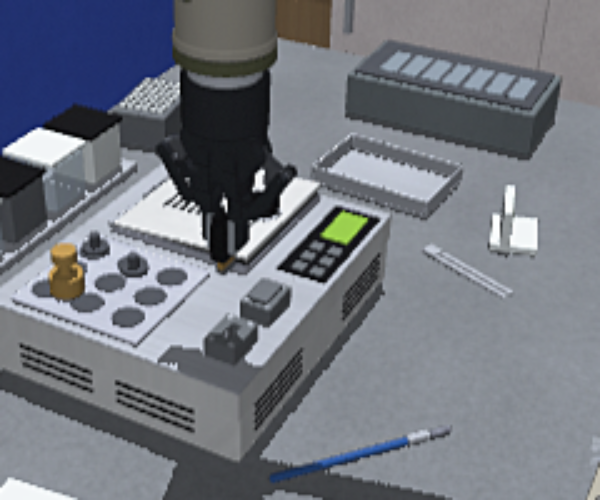

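The plug is out, with its tan tongue visible below the fingers at (222,265) in the crop, and the cap is untouched. I refine the tray position while I carry the plug across.

Request:
arm_command:
  increments: [255,-50,0,0,0,255,-100,8,0,0,255,-150,16,0,0,255,-200,24,0,0,255,-250,32,0,0,255,-300,40,0,0,255,-350,48,0,0,255,-400,52,0,0,255,-440,52,0,0,255,-440,52,0,0,255,-440,52,0,0,255,-440,52,0,0]

```text
clock: 4.05
ee_pos: [0.5099, -0.2822, 0.2088]
ee_rot: [0.707, 0.707, 0.0, -0.001]
wrist_force: [0.9, 0.5, -0.7]
opening: 0.162
gripper_force: 60.5
```

```bash
python3 - <<'E'
from h import *
o=get_obs();print(o["clock"],o["ee_pos"],o["opening"],o["gripper_force"])
s,_=load("scene0"); d,_=load("side0")
P=[ray(s,u,v,.026) for u,v in[(170,144),(200.4,163),(163.6,200),(130,181.4)]]
print(np.round(P,3),np.mean(P,0))
P=[ray(d,160+x/2.5,120+y/2.5,.026) for x,y in[(343,135),(462,170),(425,210),(313,168)]]
print(np.round(P,3),np.mean(P,0))
i,im=save("wrist","w2")
E
```

```text
4.05 [ 0.50986363 -0.28216609  0.20877334] 0.16219142750786397 60.519078969955444
[[ 0.419 -0.421  0.026]
 [ 0.441 -0.295  0.026]
 [ 0.603 -0.312  0.026]
 [ 0.593 -0.437  0.026]] [ 0.51422464 -0.36618308  0.026     ]
[[ 0.6   -0.441  0.026]
 [ 0.41  -0.424  0.026]
 [ 0.417 -0.297  0.026]
 [ 0.596 -0.329  0.026]] [ 0.50569074 -0.37270272  0.026     ]
```

View pics/w2.png

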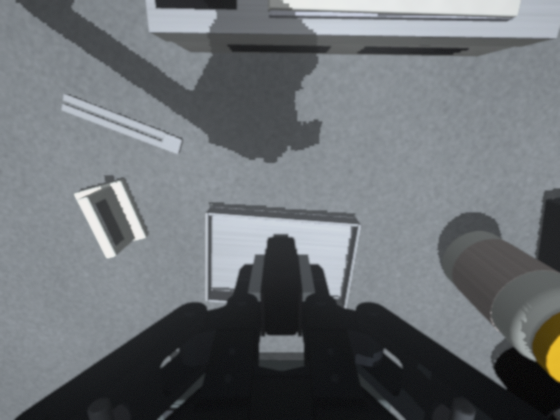

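The tray spans columns 207 to 358, centred on the plug, so its centre is about (0.510, -0.369) and all three views agree. Next I lower the plug into it and release.

Request:
arm_command:
  increments: [255,-44,0,20,0,255,-87,0,50,0,255,-87,0,95,0,255,-87,0,135,0,255,-87,0,160,0,255,-87,0,172,0,255,-87,0,177,0,255,-87,0,177,0,255,-87,0,177,0]

```text
clock: 5.0
ee_pos: [0.5114, -0.3706, 0.0346]
ee_rot: [0.707, 0.707, 0.0, 0.002]
wrist_force: [0.0, 0.3, -0.3]
opening: 0.167
gripper_force: 60.5
```

Request:
arm_command:
  increments: [255,0,0,3,0,255,0,0,6,0,255,0,0,8,0,255,0,0,8,0,255,0,0,8,0]

```text
clock: 5.5
ee_pos: [0.5105, -0.3705, 0.026]
ee_rot: [0.707, 0.707, 0.0, 0.001]
wrist_force: [-3.1, 2.5, 10.1]
opening: 0.165
gripper_force: 62.0
```

Contact with the floor. I release gently, then lift.

Request:
arm_command:
  increments: [225,0,0,-2,0,200,0,0,-2,0,170,0,0,-2,0,130,0,0,-2,0,100,0,0,-2,0,80,0,0,-2,0,60,0,0,-2,0,60,0,0,-20,0,60,0,0,-60,0,60,0,0,-110,0,60,0,0,-160,0,60,30,0,-190,0,60,75,0,-200,0,60,75,0,-200,0,60,75,0,-200,0]

```text
clock: 7.0
ee_pos: [0.5104, -0.2943, 0.225]
ee_rot: [0.707, 0.708, 0.0, 0.001]
wrist_force: [0.3, -0.9, 0.1]
opening: 0.768
gripper_force: 0.0
```

```bash
python3 - <<'E'
from h import *
o=get_obs();print(o["clock"],o["ee_pos"],o["opening"],o["gripper_force"])
i,im=save("wrist","w3")
e,sm=save("scene","sc3")
a=cv2.resize(im[180:400,150:420,::-1],(400,326)); b=cv2.resize(sm[120:260,110:310,::-1],(800-400,280))
b=cv2.copyMakeBorder(b,0,46,0,0,cv2.BORDER_CONSTANT);cv2.imwrite("pics/m3.png",np.hstack([a,b]))
E
```

```text
7.0 [ 0.51039171 -0.29431335  0.22502913] 0.7682217832812083 0.0
```

View pics/m3.png

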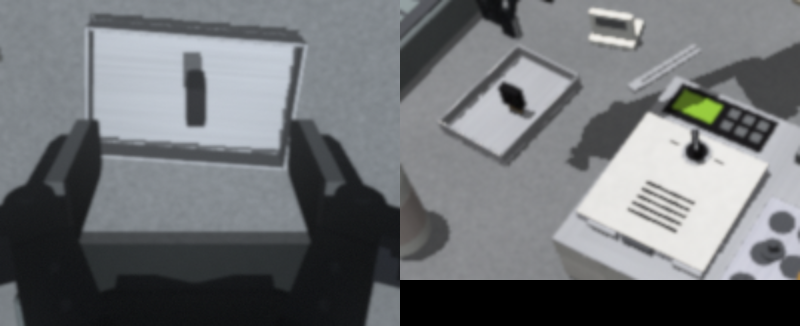

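The plug lies in the tray (left panel at about (195,90)), and the scene view confirms it. Next I look at the wing from nearly overhead.

Request:
arm_command:
  increments: [60,50,5,0,0,60,100,10,0,0,60,150,15,0,0,60,194,19,0,0,60,194,19,0,0,60,194,19,0,0]

```text
clock: 7.7
ee_pos: [0.529, -0.1008, 0.2235]
ee_rot: [0.707, 0.708, -0.001, -0.0]
wrist_force: [0.3, 0.7, -0.3]
opening: 0.77
gripper_force: 0.0
```

```bash
python3 - <<'E'
from h import *
o=get_obs();print(o["clock"],o["ee_pos"],o["opening"])
i,im=save("wrist","w4")
c=proj(i,[.529,-.048,.122]);print(c)
x,y=np.round(c).astype(int)
a=im[max(0,y-70):y+70,max(0,x-80):x+80]
cv2.imwrite("pics/w4c.png",cv2.resize(a[:,:,::-1],None,fx=4.5,fy=4.2)); print(max(0,x-80),max(0,y-70),a.shape)
E
```

```text
7.7 [ 0.5289534  -0.10081915  0.2235048 ] 0.7699551748015407
[282.42058147 145.25101408]
202 75 (140, 160, 3)
```

View pics/w4c.png

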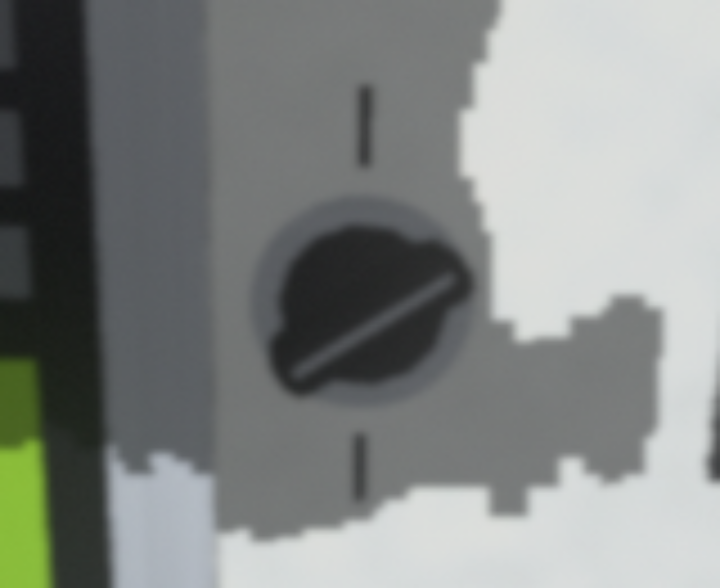

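The light ridge on the wing's top runs from (293,376) to (455,277) in the crop. The index marks are at (366,125) and (360,467).

```bash
python3 - <<'E'
from h import *
i,_=load("w4")
f=lambda x,y,z:ray(i,202+x/4.5,75+y/4.2,z)
a,b=f(293,376,.151),f(455,277,.151);m,n=f(360,467,.122),f(366,125,.122)
dw,dm=(b-a)[:2],(n-m)[:2]
print((a+b)/2,np.hypot(*dw),np.degrees(np.arctan2(dw[1],dw[0])))
print((m+n)/2,np.hypot(*dm),np.degrees(np.arctan2(dm[1],dm[0])))
E
```

```text
[ 0.53070702 -0.04990217  0.151     ] 0.0304912190940995 33.19983565249465
[ 0.52917885 -0.04954477  0.122     ] 0.06437954526127478 89.21957261012534
```

Request:
arm_command:
  increments: [60,17,0,0,8.4,60,34,1,0,16.8,60,51,1,0,25,60,51,1,0,33,60,51,1,0,41,60,51,1,0,49,60,51,1,0,57,60,51,1,0,57,60,51,1,30,57,60,51,1,60,57,60,51,1,80,57,60,51,1,92,57,60,51,1,92,57,60,51,1,92,57]
  newtons: 40

```text
clock: 9.15
ee_pos: [0.5304, -0.0506, 0.133]
ee_rot: [0.959, 0.284, 0.0, 0.0]
wrist_force: [0.2, -0.2, 0.2]
opening: 0.761
gripper_force: 0.0
```

Request:
arm_command:
  increments: [255,0,0,0,0,255,0,0,0,0,255,0,0,0,0,255,0,0,0,0,255,0,0,0,0,255,0,0,0,0]
  newtons: 30

```text
clock: 9.75
ee_pos: [0.53, -0.0495, 0.1329]
ee_rot: [0.959, 0.284, 0.0, -0.0]
wrist_force: [-2.2, 2.9, 7.0]
opening: 0.105
gripper_force: 32.3
```

Request:
arm_command:
  increments: [255,0,0,0,-7,255,0,0,0,-14,255,0,0,0,-21,255,0,0,0,-28,255,0,0,0,-35,255,0,0,0,-42,255,0,0,0,-49,255,0,0,0,-56,255,0,0,0,-56,255,0,0,0,-56]

```text
clock: 10.75
ee_pos: [0.5301, -0.0499, 0.1317]
ee_rot: [0.715, 0.7, 0.0, -0.0]
wrist_force: [4.2, 1.1, -6.5]
opening: 0.102
gripper_force: 33.3
```

Request:
arm_command:
  increments: [255,0,0,2,0,255,0,0,4,0,255,0,0,6,0,255,0,0,8,0,255,0,0,8,0,255,0,0,8,0]
  newtons: 50

```text
clock: 11.35
ee_pos: [0.5293, -0.0499, 0.1251]
ee_rot: [0.714, 0.701, -0.0, -0.001]
wrist_force: [-8.5, 2.0, 9.1]
opening: 0.099
gripper_force: 55.8
```

Request:
arm_command:
  increments: [255,0,0,1,0,255,0,0,2,0,255,0,0,3,0,255,0,0,3,0,255,0,0,3,0]

```text
clock: 11.85
ee_pos: [0.5294, -0.0499, 0.1245]
ee_rot: [0.713, 0.701, -0.0, -0.0]
wrist_force: [-18.3, 3.4, 27.7]
opening: 0.1
gripper_force: 58.5
```

```bash
python3 - <<'E'
from h import *
o=get_obs();print(o["clock"],o["ee_pos"],o["wrist_force"],o["moment"])
i,im=save("side","s5");_,sc=save("scene","sc5")
a=cv2.resize(im[165:265,180:330,::-1],(480,320),interpolation=3);b=cv2.resize(sc[150:270,180:310,::-1],(320,320),interpolation=3)
cv2.imwrite("pics/m5.png",np.hstack([a,b]))
E
```

```text
11.85 [ 0.52941447 -0.04992043  0.12454368] [-18.29348767   3.39476184  27.73255048] [ 1.05905674  3.32090675 -0.06631537]
```

View pics/m5.png

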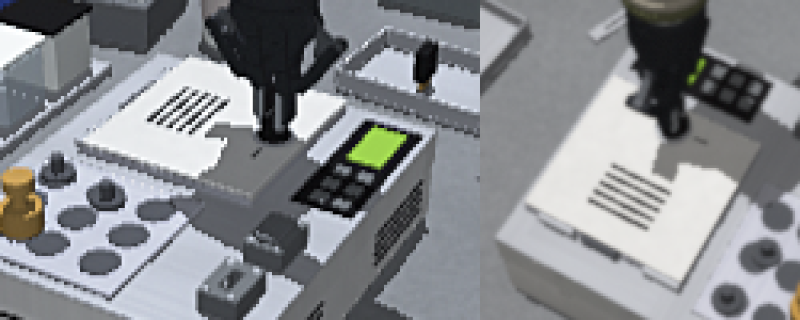

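The plug stands inside the tray, and the cap and the other pieces are in place. The fastener is held square to the cover. I check the cover's height at the left index mark and the near corner against the "home" and "propped" predictions.

```bash
python3 - <<'E'
from h import *
for nm in("side0","s5","sc5"):
    i,im=load(nm);g=cv2.cvtColor(im,6)
    for z in(.113,.121): print(nm,z,"mark",proj(i,[.5296,-.0176,z]).round(1),"corner",proj(i,[.505,.0406,z]).round(1))
    u,v=proj(i,[.5296,-.0176,.117]).round().astype(int); p=g[v-7:v+8,u-7:u+8].astype(float)
    w=np.clip(cv2.medianBlur(g[v-7:v+8,u-7:u+8],7).astype(float)-p-15,0,None)
    yy,xx=np.mgrid[:15,:15];print(" mark seen",u-7+(w*xx).sum()/w.sum(),v-7+(w*yy).sum()/w.sum(),w.max())
E
```

```text
side0 0.113 mark [259.5 213.2] corner [257.2 225.9]
side0 0.121 mark [259.5 210.8] corner [257.2 223.4]
 mark seen 262.3268765133172 210.39225181598064 155.0
s5 0.113 mark [259.5 213.2] corner [257.2 225.9]
s5 0.121 mark [259.5 210.8] corner [257.2 223.4]
 mark seen 261.409594095941 208.95940959409594 63.0
sc5 0.113 mark [268. 202.] corner [292.6 203.5]
sc5 0.121 mark [267.9 200.2] corner [292.7 201.7]
 mark seen 266.2564102564103 200.6602564102564 18.0
```

```bash
python3 - <<'E'
from h import *
for nm in("side0","s5"):
    i,im=load(nm);g=cv2.cvtColor(im,6);print(nm);print(g[204:233,254:268])
E
```

```text
side0
[[235 235 236 237 246 196  28   4  11  14  14  13  12  12]
 [234 234 235 239 242 130  31   0  15  20  21  21  20  18]
 [235 235 236 240 248  65  63  43   6   0   0   0   0   0]
 [236 236 237 238 245 227 221 157 182 183 186 131 187 179]
 [236 236 237 236 239 246 251 187 245 216 239 121 221 215]
 [235 236 236 236 240 248 137 187 245 235 242 224 238 235]
 [236 236 236 238 243 131 147 234 239 238 239 240 239 238]
 [236 237 237 238 204 208 230 241 236 235 236 237 238 239]
 [235 236 237 237 226 240 239 237 236 236 235 237 240 252]
 [235 235 236 237 238 238 238 237 236 236 237 241 252 213]
 [238 236 237 237 236 237 235 235 235 237 241 253 205 126]
 [247 242 240 239 238 237 234 235 236 240 253 206 119  83]
 [170 255 251 249 246 242 238 238 241 253 204 119  84  33]
 [101 179 173 171 170 255 250 250 255 206 120  83  30  36]
 [111 108 105 102 101 178 172 172 213 121  82  32  37 117]
 [115 116 116 115 112 108 104 110 128  84  32  36 117 100]
 [117 117 117 116 116 115 120 112  88  32  37 116 100  79]
 [136 128 112 107 117 121 114  91  32  38 117 100  79 193]
 [121 163 138 147 127 114  92  3
[... 1632 characters left out ...]
0 120 120 120 119 119 120 126 113 103  94  94  99]
 [119 120 121 120 121 120 120 125 112 102  92  93  98 100]
 [119 119 120 119 119 121 125 112 101  94  94  97  98  98]
 [146 134 116 117 120 125 112 101  94  94  97  99  98  98]
 [130 131 134 148 133 112 101  93  93  97  98  98  97  96]
 [112 113 104 129 127 103  97  93  97  97  97  97  96  96]
 [111 112 108 113 114  97  92  95  96  97  97  98  96  96]
 [102 112 116 115 105  91  94  95  94  96  96  97  95  97]
 [ 94  99  98 105 101  94  94  94  95  95  95  95  96  96]
 [ 92  91  92  94  95  93  94  93  95  96  99  97  98  98]
 [ 93  92  93  92  93  93  93  94  96  98  77  69  76  76]
 [ 94  93  94  93  93  93  93  95  97  78  56  55  62  59]]
```

The mark dropped about 2.5 px, or roughly 8 mm, to the home prediction, and the dark gap under the near edge is gone. The cover is home with the wing aligned. One settling check before I hand in.

Request:
arm_command:
  increments: [255,0,0,0,0,255,0,0,0,0,255,0,0,0,0,255,0,0,0,0,255,0,0,0,0]

```text
clock: 12.45
ee_pos: [0.5294, -0.0499, 0.1246]
ee_rot: [0.714, 0.701, -0.0, -0.0]
wrist_force: [-19.0, 3.0, 28.0]
opening: 0.102
gripper_force: 58.5
```

```bash
python3 -c "
from bench import hand_in
print(hand_in())"
```

```text
the job is handed in; nothing more can be done
None
```

The job is handed in at about 12.5 s: the bypass plug stands in the steel tray, the wing is lined up with the index marks, and the arm is still gripping it and holding the cover home with about 28 N; nothing else was touched.

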